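# Set out the egg grading samples on scale and rack

## Task

Set out the four eggs of the small square tray as samples for grading: put the yellow ring upright, mouth up, in the middle of the scale's round steel plate and stand the blue egg upright on top of it. In the dark grey three-cup rack, stand the white egg in the middle cup, the dark brown egg next to it in the end cup on the side towards the scale, and the olive-green egg in the end cup on the side away from the scale, all upright with the pointed end down as they stand now. Do not drop any egg, leave the stamp and the ink pad where they are, and let go of everything at the end.

Things in the scene. Friction and masses are not known exactly. Their poses are not given: they have to be found in the camera images.
- egg_white_mid (a point): White hen's egg, standing upright with the pointed end down, 57 mm tall, 44 mm across at its widest, which is 3.5 mm above this point; rigid, 60 g (varies). At the start it stands in a corner cup of the pulp tray. This point is the egg's centre, half-way up; its z axis points up along the egg
- egg_brown_mid (a point): Dark brown hen's egg, standing upright with the pointed end down, 57 mm tall, 44 mm across at its widest, which is 3.5 mm above this point; rigid, 60 g (varies). At the start it stands in a corner cup of the pulp tray. This point is the egg's centre, half-way up; its z axis points up along the egg
- egg_blue_mid (a point): Light blue hen's egg, standing upright with the pointed end down, 57 mm tall, 44 mm across at its widest, which is 3.5 mm above this point; rigid, 60 g (varies). At the start it stands in a corner cup of the pulp tray. This point is the egg's centre, half-way up; its z axis points up along the egg
- egg_olive_mid (a point): Olive-green hen's egg, standing upright with the pointed end down, 57 mm tall, 44 mm across at its widest, which is 3.5 mm above this point; rigid, 60 g (varies). At the start it stands in a corner cup of the pulp tray. This point is the egg's centre, half-way up; its z axis points up along the egg
- ring_mid (a point): Loose yellow plastic weighing ring (a short cup), 50 mm outside diameter, 30 mm high, with a round mouth of 30 mm diameter at the top, closed by a 4 mm floor; it stands mouth up on the table. This point is its centre, 15 mm above its underside; z up. An egg stands pointed end down in its mouth; an egg standing in it has its centre 20 mm above the rim
- scale: Egg scale, fixed to the table: white box 150 mm (its x) by 130 mm (its y) by 30 mm high with a round steel plate of 96 mm diameter, whose flat top is 40 mm above the table. Origin on the table directly under the centre of the plate; z up
- rack: Dark grey sample rack, fixed to the table: a base 62 mm (its x) by 232 mm (its y), 10 mm thick, with three round cups in a row along its y axis at y = -85, 0 and +85 mm, each 46 mm outside, rim 30 mm above the table, mouth 30 mm in diameter; an egg standing in it has its centre 20 mm above the rim. Origin on the table under the middle cup; z up. The scale lies well off towards one end of the row, its +y or its -y end
- tray: Fawn pulp egg tray, fixed to the table, 142 mm square, with 3 by 3 cups 45 mm apart; the four eggs start in its corner cups at x, y = +-45 mm, which are 30 mm high, 42 mm outside, mouth 30 mm in diameter, the five others being lower and empty. Origin on the table under its centre; z up
- stamp_mid (a point): Small wooden hand stamp, 40 mm in diameter at the foot and 62 mm tall, standing on the table; to be left alone. This point is on its axis, 31 mm up
- inkpad_mid (a point): Black ink pad with a violet top, 50 by 66 by 17 mm, lying on the table; to be left alone. This point is its centre, 8.5 mm up

How it is judged:
By the outcome, as a careful person would: the job done as asked, in the order asked, and still so for the second after the job is handed in, with the robot touching nothing.
It also fails if it takes over 122 s, if anything falls off the work surface, if the arm or the gripper's body presses on something with over 40 N, if the wrist force passes 120 N, or if a joint passes its speed limit or range.

## Robot

A 6-joint arm with a two-finger parallel gripper is mounted at the origin on the work surface. World frame = base frame: x ahead of the robot, y to its left, z up, the work surface at z = 0. Lengths are in m, angles in rad, forces in N, time in s.
With the tool pointing down it reaches from about 0.3 to 0.775 m from the base axis. Payload 14.6 kg.
Tool frame: the origin (TCP) lies on the centre line of the jaws, within the pads' length; the fingertips stand 11 mm ahead of it and the grasp point (between the pads) lies 8 mm behind it; z points along the fingers, y is the direction in which the jaws open and shut (so a half turn about z gives the same grasp; the last joint's range is limited). The gripper opens to 94 mm and grips with 3 to 60 N. Pads are 16 mm wide; open, the fingers measure 119 mm over their backs; the gripper's body (75 mm by 177 mm) begins 78 mm behind the grasp point.
Start: joints at [-1.346, 0.3, 1.521, -0, 1.321, -0.067], TCP at [0.158, -0.527, 0.216] pointing down, gripper open.
Joint ranges: [-3.03, 3.03], [-0.79, 2.21], [0.23, 2.52], [-1.04, 4.18], [0, 3.07], [-2.55, 2.55]. Speed limits (rad/s): [2.22, 2.22, 2.57, 3.14, 3.14, 3.14].

## Interface

Orientations are given as a rotation vector (axis times angle).
In Python, from rig import bot gives the robot as it stands.
- The arm moves only by the shell command python3 -m inch 'ROWS' [OPENING] [FORCE]. ROWS is JSON, a list that holds one entry, the list of rows, each a list of 4 numbers: the shift along the tool's x, y, z in m, then the turn about the tool's z in rad. A call has 1 to 8 rows; each row is the pose to reach, as a shift and turn from the pose commanded when the call began, along the tool's axes at that moment; what a row does not reach only later rows make up. A row lasts 1/8 s, in which the tool goes at most 62.5 mm and 10.7 degrees, less where a joint would pass 70% of its speed; a pose out of reach is approached as far as the arm can. A call with a gripper value outside its range is refused whole. OPENING is the closure, from -1 (fully open) to 1 (shut), set as the call begins (- or left out, the last holds). The fingers move at their own pace and stop on an object; FORCE is the grip in N (left out, the last holds). Time passes only in rows, so rows that repeat a pose let the fingers close. It gives the time, the measured TCP pose, the force and the opening at its end, in the units of the state.
- bot.get_obs(): the state, without advancing time (a new reading comes with each control period).
- bot.capture(name): name is "scene" or "top" or "wrist"; returns a dict with "img" (420x560x3 uint8, red, green, blue), "depth" (420x560 float32, m along the optical axis (not along the pixel's ray), 0 where there is no reading), "fx", "fy", "cx", "cy" (pixels), "k1" (the pictures are not rectified: a ray, as slopes to the right and down, at radius r is drawn at 1 + k1 r^2 times it, then the intrinsics apply), "rvec" (rotation vector, rad) and "tvec" (3), from world to camera coordinates, as OpenCV has them; the wrist camera has in their place "hand_eye" (4x4, takes a point from camera to tool coordinates, whose origin is the TCP and whose axes are the flange's). Camera axes: x right, y down, z forward; pixel columns grow to the right and rows downward; lengths in m; the calibration is good to about 2 mm. A picture is of the moment at which its call begins: read the wrist's pose just before it.
- bot.job_done(): hands the job in, once; it reports no verdict.
The state is a dict: "t": time; "q": joint angles; "joint_velocities": joint speeds; "joint_torque": joint torques, N m; "tcp_pos": TCP position; "ee_rot": TCP orientation; "ft_force": force on the tool from outside, world axes, zero at the start; "wrist_torque": the same for the moment, N m; "width": finger opening in m.
Only numpy, scipy, OpenCV 4.12 (cv2) and the standard library are available. Lean on these libraries where they do the work, as an engineer would, in place of code of your own. Each camera call takes 0.05 s, during which the arm holds its last target. There are 200 camera calls.

## Working session

There is one attempt and no reset: what is moved stays moved. The work goes in short steps, Python scripts to look and compute and a shell command to move; the robot and the scene stay as the last step left them, time stands still between calls to the robot, and variables do not carry over. Pictures are saved under pics/ and viewed, on a budget of 14 in all, crops included, one or two more only if the job needs it, and the job is handed in when it is done.

```bash
ls; mkdir -p pics; cat > h.py <<'E'
import numpy as np, cv2, pickle
from scipy.spatial.transform import Rotation as R
from rig import bot
def cap(n,tag):
    o=bot.get_obs(); c=bot.capture(n); c=dict(c); c['obs']=o
    pickle.dump(c,open(f'pics/{tag}.pkl','wb')); cv2.imwrite(f'pics/{tag}.png',c['img'][:,:,::-1]); return c
def load(tag): return pickle.load(open(f'pics/{tag}.pkl','rb'))
def pose(c):
    "camera->world R,t"
    if 'rvec' in c and c.get('rvec') is not None:
        r=R.from_rotvec(np.ravel(c['rvec'])).as_matrix(); return r.T,-r.T@np.ravel(c['tvec'])
    T=np.eye(4);T[:3,:3]=R.from_rotvec(c['obs']['ee_rot']).as_matrix();T[:3,3]=c['obs']['tcp_pos']
    T=T@np.array(c['hand_eye']); return T[:3,:3],T[:3,3]
def rays(c,uv):
    K=np.array([[c['fx'],0,c['cx']],[0,c['fy'],c['cy']],[0,0,1.]])
    p=cv2.undistortPoints(np.float64(uv).reshape(-1,1,2),K,np.array([c['k1'],0,0,0.])).reshape(-1,2)
    return np.c_[p,np.ones(len(p))]
def plane(c,uv,z):
    r,t=pose(c); d=rays(c,uv)@r.T; return t+d*((z-t[2])/d[:,2])[:,None]
def cloud(c):
    h,w=c['depth'].shape; v,u=np.mgrid[:h,:w]; d=rays(c,np.c_[u.ravel(),v.ravel()])*c['depth'].reshape(-1,1)
    r,t=pose(c); return (t+d@r.T).reshape(h,w,3)
E
python3 - <<'E'
from h import *
np.set_printoptions(precision=4,suppress=True)
print(bot.get_obs())
for n in ['scene','top','wrist']:
    c=cap(n,n+'0'); r,t=pose(c); print(n,t,r[:,2],c['fx'],c['k1'],c.get('hand_eye'))
a=load('top0')['img'];b=load('scene0')['img']
cv2.imwrite('pics/both.png',cv2.resize(np.vstack([a,b])[:,:,::-1],(400,600)))
E
```

```text
pics
{'t': 0.0, 'q': array([-1.3456,  0.3005,  1.5216, -0.    ,  1.3207, -0.0666]), 'joint_velocities': array([ 0.0013,  0.0018, -0.0007,  0.0006,  0.0014, -0.001 ]), 'joint_torque': array([  0.0001, -53.1814, -35.2736,   0.0708,   0.0244,  -0.0001]), 'tcp_pos': array([ 0.1582, -0.5265,  0.2159]), 'ee_rot': array([-3.107 , -0.4565,  0.0002]), 'ft_force': array([ 0.7807, -1.1701,  0.6098]), 'wrist_torque': array([ 0.0218,  0.0001, -0.0343]), 'width': 0.09420175426915216}
scene [1.247  0.4113 0.8724] [-0.6015 -0.3713 -0.7074] 457.0341634143723 -0.014213100004847242 None
top [ 0.4964 -0.036   1.0096] [ 0.0835  0.0346 -0.9959] 461.71261132161146 0.005125679021244178 None
wrist [ 0.2382 -0.5025  0.3849] [-0.2754 -0.0814 -0.9579] 293.4253202408575 -0.030491012974010294 [[-0.0002 -0.9579 -0.2872  0.0836]
 [ 1.     -0.0001 -0.0003 -0.0002]
 [ 0.0002 -0.2872  0.9579 -0.1689]
 [ 0.      0.      0.      1.    ]]
```

View pics/top0.png

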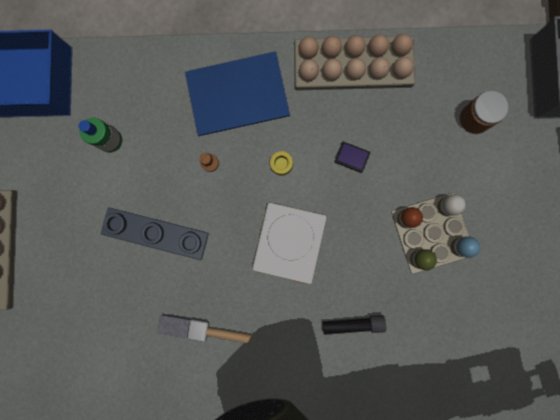

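View pics/scene0.png

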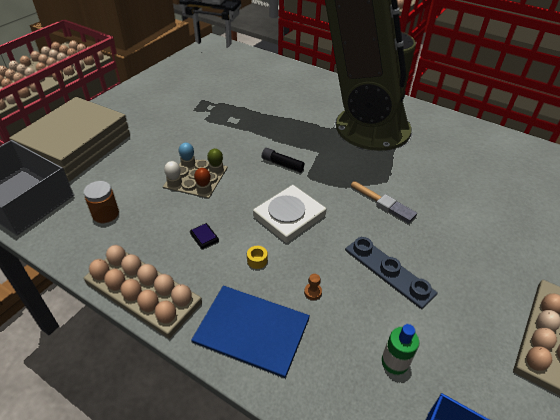

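```bash
python3 - <<'E'
from h import *
np.set_printoptions(precision=4,suppress=True)
for tag in ['top0','scene0']:
    c=load(tag); hsv=cv2.cvtColor(c['img'],cv2.COLOR_RGB2HSV); P=cloud(c); print(tag)
    H,S,V=[hsv[...,i].astype(int) for i in range(3)]
    wx=(P[...,0]>.2)&(P[...,0]<.75)&(P[...,1]>-.5)&(P[...,1]<.45)&(c['depth']>0)
    tr=wx&(P[...,1]<-.2)
    tb=wx&(abs(P[...,2])<.01); print('table z',np.median(P[tb][:,2]),P[tb][:,2].std())
    M=dict(blue=tr&(H>90)&(H<115)&(S>60)&(V>90)&(P[...,2]>.025),brown=tr&((H<9)|(H>170))&(S>120)&(P[...,2]>.025),olive=tr&(H>25)&(H<45)&(S>100)&(P[...,2]>.025),
      white=tr&(S<40)&(V>110)&(P[...,2]>.025),ring=wx&(H>22)&(H<35)&(S>150)&(P[...,1]>-.2)&(V>100),
      box=wx&(P[...,2]>.024)&(P[...,2]<.05)&(abs(P[...,1])<.16)&(P[...,0]>.3)&(P[...,0]<.6)&(S<60),
      plate=wx&(P[...,2]>.036)&(P[...,2]<.05)&(abs(P[...,1])<.16)&(P[...,0]>.3)&(P[...,0]<.6)&(S<60),
      stamp=wx&(H<20)&(S>90)&(P[...,1]>.05)&(P[...,1]<.25)&(P[...,0]>.52),
      pad=wx&(H>115)&(H<160)&(S>60)&(P[...,0]>.45))
    zs=dict(ring=.02,box=.03,plate=.04,stamp=.03,pad=.017)
    for k,m in M.items():
        m=cv2.morphologyEx(m.astype(np.uint8),cv2.MORPH_OPEN,np.ones((2,2)))
        cs,_=cv2.findContours(m,cv2.RETR_EXTERNAL,cv2.CHAIN_APPROX_NONE)
        if not cs: print(k,'none');continue
        q=max(cs,key=cv2.contourArea); (u,v),(a,b),ang=cv2.fitEllipse(cv2.convexHull(q)) if len(cv2.convexHull(q))>4 else ((0,0),(0,0),0)
        mm=cv2.drawContours(np.zeros_like(m),[q],-1,1,-1)>0; pp=P[mm&wx]
        print(k,'px',np.round([u,v,a,b],1),'ray',plane(c,[[u,v]],zs.get(k,.052))[0],'zmax',np.percentile(pp[:,2],98),'med',np.median(pp,0),'n',mm.sum())
        if k=='box': print(cv2.minAreaRect(plane(c,q.reshape(-1,2),.03)[:,:2].astype(np.float32)*1000))
    # rack
    rk=wx&(P[...,1]>.12)&(P[...,1]<.45)&(P[...,0]>.35)&(P[...,0]<.56)&(P[...,2]>.023)&(P[...,2]<.045)&(H>90)
    n,l,st,ce=cv2.connectedComponentsWithStats(cv2.morphologyEx(rk.astype(np.uint8),cv2.MORPH_CLOSE,np.ones((3,3))))
    for i in range(1,n):
        if st[i,4]>60:
            q=max(cv2.findContours((l==i).astype(np.uint8),0,1)[0],key=len);e=cv2.fitEllipse(cv2.convexHull(q))
            print('cup',np.round(e[0],1),np.round(e[1],1),st[i,4],plane(c,[e[0]],.03)[0],np.median(P[l==i],0))
    ov=c['img'].copy()
E
```

```text
top0
table z 0.0011636087860464883 0.002028804771567349
blue px [471.9 247.9  16.5  18.2] ray [ 0.4903 -0.3852  0.052 ] zmax 0.08129119766603495 med [ 0.4904 -0.3767  0.0752] n 245
brown px [0 0 0 0] ray [1.0483 0.6183 0.052 ] zmax 0.0722718063669774 med [ 0.5471 -0.249   0.0692] n 4
olive px [426.4 260.3  19.   19.9] ray [ 0.4663 -0.2925  0.052 ] zmax 0.08063939061622473 med [ 0.4675 -0.2862  0.074 ] n 303
white px [457.6 205.2  16.1  18.3] ray [ 0.5782 -0.3602  0.052 ] zmax 0.08091783938526799 med [ 0.5763 -0.3522  0.0752] n 235
ring none
box px [290.5 243.8  82.3  88.3] ray [ 0.5035 -0.0153  0.03  ] zmax 0.04386573501299056 med [ 0.5032 -0.0147  0.0324] n 4316
((503.9795227050781, -14.244186401367188), (129.35682678222656, 149.6331787109375), 76.10838317871094)
plate px [291.1 237.9  45.3  45.5] ray [ 0.5157 -0.0171  0.04  ] zmax 0.04465221443985068 med [ 0.5156 -0.0171  0.041 ] n 1628
stamp px [209.5 162.5  16.7  20.1] ray [0.6807 0.1573 0.03  ] zmax 0.06280786938324069 med [0.6787 0.1561 0.0179] n 264
pad px [353.5 157.1  22.8  31.7] ray [ 0.689  -0.1543  0.017 ] zmax 0.02135037
[... 1099 characters left out ...]
2590332031, -6.8578033447265625), (131.42884826660156, 151.80926513671875), 76.03857421875)
plate px [287.2 209.6  26.6  36.8] ray [ 0.5215 -0.0106  0.04  ] zmax 0.0436555247941402 med [ 0.5215 -0.0106  0.0402] n 773
stamp px [314.2 288.1  18.   26.7] ray [0.6901 0.1669 0.03  ] zmax 0.061850408287755856 med [0.6912 0.1668 0.0169] n 340
pad px [204.3 234.5  18.2  23.4] ray [ 0.6931 -0.1474  0.017 ] zmax 0.019556633170416674 med [ 0.6923 -0.1468  0.0166] n 291
cup [362.9 244.6] [16. 19.] 184 [0.5123 0.2023 0.03  ] [0.5104 0.2011 0.0289]
cup [390.5 265. ] [16.5 20. ] 198 [0.5334 0.2839 0.03  ] [0.5319 0.2837 0.0291]
cup [421.7 285.6] [13.  21.3] 120 [0.5492 0.3666 0.03  ] [0.5411 0.3674 0.0294]
```

```bash
cat >> h.py <<'E'
def go(x,y,z,yaw=None):
    o=bot.get_obs(); M=R.from_rotvec(o['ee_rot']).as_matrix(); y0=np.arctan2(M[1,0],M[0,0])
    d=M.T@(np.array([x,y,z])-o['tcp_pos']); print('t %.2f tcp'%o['t'],np.round(o['tcp_pos'],4),'yaw %.3f'%y0,'tilt',np.round(M[:2,2],3),'-> row',np.round(d,4),'turn %.3f'%(0 if yaw is None else -(yaw-y0)),'w %.4f'%o['width'],'F',np.round(o['ft_force'],1))
E
python3 -c "
from h import *
go(.673,.001,.17)"
```

```text
t 0.15 tcp [ 0.1582 -0.5266  0.216 ] yaw 0.292 tilt [-0.     0.001] -> row [ 0.6448 -0.3572  0.0464] turn 0.000 w 0.0939 F [0.2 0.  0.5]
```

```bash
python3 -m inch '[[[0.04,-0.022,0],[0.09,-0.05,0,0],[0.14,-0.0775,0,0],[0.19,-0.105,0,0],[0.24,-0.133,0,0],[0.29,-0.16,0,0],[0.34,-0.188,0,0],[0.38,-0.21,0,0]]]' 2>&1 | tail -3;  python3 -m inch '[[[0.04,-0.022,0,0],[0.09,-0.05,0,0],[0.14,-0.0775,0,0],[0.19,-0.105,0,0],[0.24,-0.133,0,0],[0.29,-0.16,0,0],[0.34,-0.188,0,0],[0.38,-0.21,0,0]]]' -0.4 20; python3 -c "
from h import *
go(.673,.001,.17)"
```

```text
invalid input at $[0][0]: expected 4 numbers
t: 1.15
tcp_pos: [0.4629, -0.2145, 0.2164]
ee_rot: [-3.108, -0.458, 0.0]
ft_force: [0.2, -1.0, 0.1]
width: 0.0658
t 1.15 tcp [ 0.4629 -0.2145  0.2164] yaw 0.293 tilt [-0.  0.] -> row [ 0.2633 -0.1457  0.0464] turn 0.000 w 0.0658 F [ 0.2 -1.   0.1]
```

```bash
python3 -m inch '[[[0.03,-0.017,0,0],[0.075,-0.042,0.01,0],[0.125,-0.07,0.02,0],[0.175,-0.097,0.03,0],[0.22,-0.122,0.04,0],[0.25,-0.138,0.046,0],[0.263,-0.1455,0.046,0],[0.263,-0.1455,0.046,0]]]'; python3 -c "
from h import *
go(.673,.001,.17)
c=cap('wrist','w1')"
```

```text
t: 2.15
tcp_pos: [0.6717, -0.0013, 0.1703]
ee_rot: [3.108, 0.458, -0.0]
ft_force: [0.1, -1.2, -1.0]
width: 0.066
t 2.15 tcp [ 0.6717 -0.0013  0.1703] yaw 0.292 tilt [-0. -0.] -> row [ 0.0019 -0.0018  0.0003] turn 0.000 w 0.0660 F [ 0.1 -1.2 -1. ]
```

View pics/w1.png

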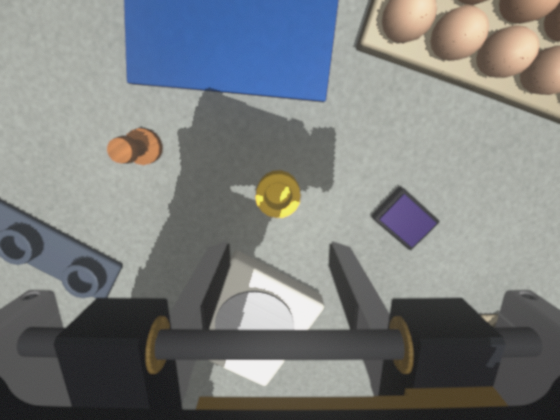

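```bash
cat >> h.py <<'E'
def blob(c,lo,hi,z,roi=None):
    "largest HSV blob; centre of convex-hull ellipse cast on plane z"
    h=cv2.cvtColor(c['img'],cv2.COLOR_RGB2HSV); m=cv2.inRange(h,np.array(lo),np.array(hi))
    if roi: k=np.zeros_like(m);k[roi[1]:roi[3],roi[0]:roi[2]]=1;m=m*k
    m=cv2.morphologyEx(m,cv2.MORPH_OPEN,np.ones((3,3)))
    q=cv2.convexHull(max(cv2.findContours(m,0,1)[0],key=cv2.contourArea)); e=cv2.fitEllipse(q)
    W=plane(c,q.reshape(-1,2),z)[:,:2]; (cx,cy),rr=cv2.minEnclosingCircle((W*1000).astype(np.float32))
    print('px',np.round(e[0],1),np.round(e[1],1),'ellipse->',plane(c,[e[0]],z)[0].round(4),'circ mm',round(cx,1),round(cy,1),'diam',round(2*rr,1)); return plane(c,[e[0]],z)[0],q
E
python3 - <<'E'
from h import *
c=load('w1'); blob(c,(18,110,60),(38,255,255),.03,(230,150,330,240)); P=cloud(c)
b=P[170:215,255:302].reshape(-1,3); t=b[(b[:,2]>.026)&(b[:,2]<.036)]; print('rim depth',t.mean(0),t.min(0),t.max(0))
b=P[290:325,220:300].reshape(-1,3); t=b[(b[:,2]>.037)]; print('plate',t.min(0),t.max(0))
for T in ['top0','scene0']: blob(load(T),(22,130,90),(36,255,255),.03,(230,140,310,280))
E
```

```text
px [277.6 194.2] [44.4 46.6] ellipse-> [0.6803 0.0032 0.03  ] circ mm 680.2 3.4 diam 51.5
rim depth [0.68067679 0.00267209 0.03035779] [ 0.65588921 -0.02290457  0.02603982] [0.70357144 0.02717573 0.03295993]
plate [ 0.50866807 -0.05869902  0.03706158] [0.75171207 0.03003847 0.33924576]
px [280.8 162.4] [22.2 22.3] ellipse-> [0.6781 0.003  0.03  ] circ mm 678.0 3.0 diam 48.7
px [256.7 253.3] [15.9 20.7] ellipse-> [0.6789 0.0026 0.03  ] circ mm 678.8 2.5 diam 49.8
```

```bash
python3 -c "
from h import *
go(.679,.003,.016)"
```

```text
t 2.20 tcp [ 0.6714 -0.0019  0.1706] yaw 0.292 tilt [ 0. -0.] -> row [ 0.0087 -0.0026  0.1546] turn 0.000 w 0.0657 F [-0.6  0.4  0.4]
```

```bash
python3 -m inch '[[[0.0087,-0.0026,0.02,0],[0.0087,-0.0026,0.05,0],[0.0087,-0.0026,0.085,0],[0.0087,-0.0026,0.115,0],[0.0087,-0.0026,0.138,0],[0.0087,-0.0026,0.149,0],[0.0087,-0.0026,0.154,0],[0.0087,-0.0026,0.154,0]]]' && python3 -m inch '[[[0,0,0,0],[0,0,0,0],[0,0,0,0],[0,0,0,0],[0,0,0,0]]]' 0.4 15 && python3 -m inch '[[[0,0,-0.01,0],[0,0,-0.04,0],[0,0,-0.08,0],[0,0,-0.12,0],[0,0,-0.15,0],[0,0,-0.15,0]]]'; python3 -c "
from h import *
go(.518,-.015,.17)"
```

```text
t: 3.2
tcp_pos: [0.6795, 0.0036, 0.0168]
ee_rot: [3.108, 0.457, 0.001]
ft_force: [0.3, 0.1, 0.0]
width: 0.0659
t: 3.82
tcp_pos: [0.6797, 0.0037, 0.0171]
ee_rot: [3.108, 0.457, 0.002]
ft_force: [-1.2, -1.2, 6.4]
width: 0.0503
t: 4.58
tcp_pos: [0.6802, 0.0037, 0.1692]
ee_rot: [3.107, 0.457, 0.007]
ft_force: [0.0, 0.9, -0.2]
width: 0.0502
t 4.58 tcp [0.6802 0.0037 0.1692] yaw 0.292 tilt [ 0.004 -0.   ] -> row [-0.1607 -0.0287 -0.0015] turn 0.000 w 0.0502 F [ 0.   0.9 -0.2]
```

```bash
python3 -m inch '[[[-0.02,-0.003,0,0],[-0.055,-0.01,0,0],[-0.09,-0.017,0,0],[-0.125,-0.023,0,0],[-0.15,-0.027,0,0],[-0.16,-0.0285,0,0],[-0.16,-0.0285,0,0],[-0.16,-0.0285,0,0]]]'; python3 -c "
from h import *
go(.518,-.015,.17)
c=cap('wrist','w2')"
```

```text
t: 5.58
tcp_pos: [0.5185, -0.015, 0.1661]
ee_rot: [-3.108, -0.457, 0.0]
ft_force: [1.3, -0.5, -1.3]
width: 0.0504
t 5.58 tcp [ 0.5185 -0.015   0.1661] yaw 0.292 tilt [-0.  0.] -> row [-0.0005 -0.0001 -0.0039] turn 0.000 w 0.0504 F [ 1.3 -0.5 -1.3]
```

View pics/w2.png

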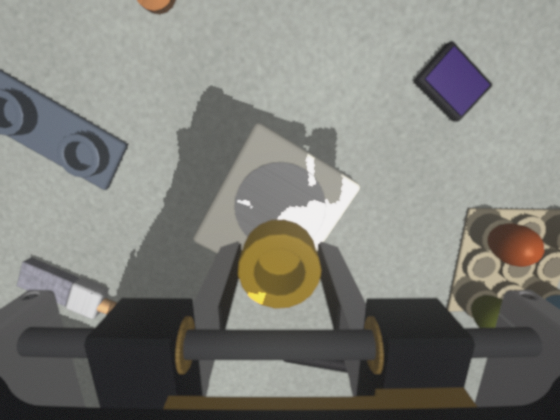

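```bash
python3 - <<'E'
from h import *
from scipy.optimize import least_squares
for T,roi in [('w2',(200,130,370,215)),('top0',(255,200,330,285)),('scene0',(245,180,330,245))]:
    c=load(T);P=cloud(c);m=((P[...,2]>.0355)&(P[...,2]<.047)).astype(np.uint8); k=np.zeros_like(m);k[roi[1]:roi[3],roi[0]:roi[2]]=1;m*=k
    m=cv2.morphologyEx(m,cv2.MORPH_OPEN,np.ones((3,3))); q=max(cv2.findContours(m,0,1)[0],key=cv2.contourArea).reshape(-1,2)
    if T=='w2': q=q[(q[:,1]<roi[3]-2)]
    W=plane(c,q,.04)[:,:2]; s=least_squares(lambda p:np.hypot(*(W-p[:2]).T)-p[2],[.518,-.015,.048],loss='soft_l1',f_scale=.002)
    print(T,len(q),s.x.round(4),'rms',np.sqrt(np.mean(s.fun**2)).round(4), 'z',np.median(P[m>0][:,2]).round(4))
E
```

```text
w2 140 [ 0.5184 -0.0153  0.0466] rms 0.0003 z 0.0406
top0 131 [ 0.5181 -0.015   0.0467] rms 0.0008 z 0.0411
scene0 93 [ 0.5185 -0.0153  0.0471] rms 0.0013 z 0.0403
```

```bash
python3 -m inch '[[[0,0,0.015,0],[0,0,0.04,0],[0,0,0.065,0],[0,0,0.085,0],[0,0,0.098,0],[0,0,0.105,0],[0,0,0.1085,0],[0,0,0.1085,0]]]' && python3 -c "
from h import *
go(.5184,-.0153,.0568)"
```

```text
t: 6.62
tcp_pos: [0.5181, -0.015, 0.0582]
ee_rot: [3.108, 0.457, 0.001]
ft_force: [-0.1, 0.4, -0.6]
width: 0.0505
t 6.62 tcp [ 0.5181 -0.015   0.0582] yaw 0.292 tilt [ 0. -0.] -> row [0.0002 0.0004 0.0014] turn 0.000 w 0.0505 F [-0.1  0.4 -0.6]
```

```bash
python3 -m inch '[[[0,0,0.001,0],[0,0,0.0014,0],[0,0,0.0014,0]]]' && python3 -m inch '[[[0,0,0,0],[0,0,0,0],[0,0,0,0],[0,0,0,0]]]' -0.4 && python3 -m inch '[[[0,0,-0.01,0],[0,0,-0.04,0],[0,0,-0.08,0],[0,0,-0.12,0],[0,0,-0.15,0],[0,0,-0.165,0],[0,0,-0.165,0]]]';python3 -c "
from h import *
go(.505,-.32,.22)"
```

```text
t: 7.0
tcp_pos: [0.5181, -0.015, 0.0571]
ee_rot: [3.108, 0.457, 0.001]
ft_force: [-1.0, 0.9, 5.2]
width: 0.0501
t: 7.5
tcp_pos: [0.5179, -0.015, 0.0565]
ee_rot: [-3.108, -0.457, 0.0]
ft_force: [-0.4, -0.3, -1.0]
width: 0.0657
t: 8.38
tcp_pos: [0.5181, -0.015, 0.222]
ee_rot: [3.108, 0.457, 0.002]
ft_force: [0.6, 0.2, -0.5]
width: 0.0657
t 8.38 tcp [ 0.5181 -0.015   0.222 ] yaw 0.292 tilt [ 0.001 -0.   ] -> row [-0.1002  0.2883  0.002 ] turn 0.000 w 0.0657 F [ 0.6  0.2 -0.5]
```

```bash
python3 -m inch '[[[-0.01,0.03,0,0],[-0.027,0.078,0,0],[-0.045,0.13,0,0],[-0.062,0.18,0,0],[-0.08,0.23,0,0],[-0.093,0.27,0,0],[-0.1,0.288,0,0],[-0.1,0.288,0,0]]]'; python3 -c "
from h import *
go(.505,-.32,.22)
c=cap('wrist','w3')"
```

```text
t: 9.38
tcp_pos: [0.5046, -0.3198, 0.2203]
ee_rot: [-3.107, -0.455, 0.002]
ft_force: [0.2, 1.0, -0.3]
width: 0.0655
t 9.38 tcp [ 0.5046 -0.3198  0.2203] yaw 0.291 tilt [-0.001  0.001] -> row [0.0003 0.0003 0.0003] turn 0.000 w 0.0655 F [ 0.2  1.  -0.3]
```

View pics/w3.png

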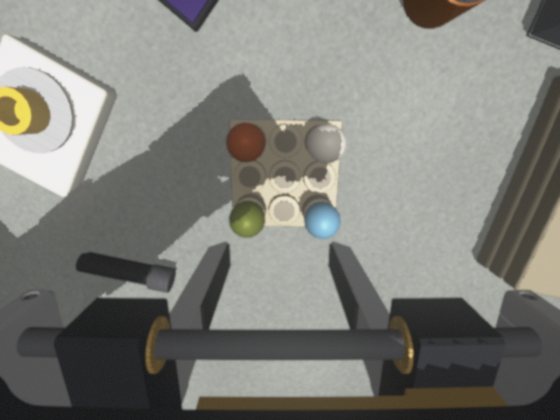

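```bash
cat >> h.py <<'E'
from scipy.optimize import least_squares
def eggfit(c,xy,r=.028,z0=.0535):
    "fit upper half of egg (semi-axes 22,22,25 about the widest point) to depth points"
    P=cloud(c)[c['depth']>0]; p=np.array([*xy,z0])
    for _ in range(3):
        W=P[(np.hypot(P[:,0]-p[0],P[:,1]-p[1])<r)&(P[:,2]>z0+.006)&(P[:,2]<z0+.032)]
        s=least_squares(lambda q:(np.linalg.norm((W-q)/[.022,.022,.025],axis=1)-1)*.022,p,loss='soft_l1',f_scale=.001); p=s.x
    return p,len(W),np.sqrt(np.mean(s.fun**2))
E
python3 - <<'E'
from h import *
E=dict(blue=(.487,-.383),white=(.574,-.36),brown=(.546,-.27),olive=(.467,-.289))
r={}
for T in ['w3','top0','scene0']:
    c=load(T)
    for k,v in E.items():
        p,n,e=eggfit(c,v); r[T,k]=p; print(T,k,p.round(4),n,e.round(4))
for T in ['w3','top0','scene0']:
    g=lambda a,b:r[T,b][:2]-r[T,a][:2]
    print(T,[(a,b,round(np.hypot(*g(a,b))*1000,1)) for a,b in [('blue','white'),('white','brown'),('brown','olive'),('olive','blue')]],'centre',np.mean([r[T,k] for k in E],0).round(4),'yaw',np.arctan2(*g('blue','white')[::-1]),np.arctan2(*g('olive','brown')[::-1]))
E
```

```text
w3 blue [ 0.4921 -0.3765  0.0538] 926 0.0006
w3 white [ 0.5784 -0.3515  0.0538] 1159 0.0005
w3 brown [ 0.554  -0.2656  0.0538] 1154 0.0005
w3 olive [ 0.4677 -0.2902  0.054 ] 954 0.0005
top0 blue [ 0.4931 -0.3757  0.0545] 355 0.0012
top0 white [ 0.5797 -0.351   0.0544] 342 0.0011
top0 brown [ 0.5549 -0.2647  0.0546] 338 0.0011
top0 olive [ 0.4685 -0.2891  0.0545] 352 0.0011
scene0 blue [ 0.4927 -0.3768  0.0535] 128 0.0021
scene0 white [ 0.5789 -0.3526  0.0533] 142 0.0017
scene0 brown [ 0.5543 -0.2662  0.0536] 143 0.0018
scene0 olive [ 0.4674 -0.2905  0.0535] 127 0.0017
w3 [('blue', 'white', np.float64(89.9)), ('white', 'brown', np.float64(89.2)), ('brown', 'olive', np.float64(89.8)), ('olive', 'blue', np.float64(89.6))] centre [ 0.5231 -0.321   0.0539] yaw 0.2824683263596511 0.2777706101008341
top0 [('blue', 'white', np.float64(90.1)), ('white', 'brown', np.float64(89.8)), ('brown', 'olive', np.float64(89.9)), ('olive', 'blue', np.float64(90.0))] centre [ 0.524  -0.3201  0.0545] yaw 0.2778799914316203 0.2757103821454282
scene0 [('blue', 'white', np.float64(89.5)), ('white', 'brown', np.float64(89.8)), ('brown', 'olive', np.float64(90.2)), ('olive', 'blue', np.float64(89.9))] centre [ 0.5233 -0.3215  0.0535] yaw 0.2742668483573882 0.27276201040704634
```

```bash
python3 - <<'E'
from h import *
go(.4926,-.3763,.0455)
for T in ['top0','scene0']:
    c=load(T);P=cloud(c)
    for g in [(.5095,.2018),(.531,.2833),(.551,.3655)]:
        m=(np.hypot(P[...,0]-g[0],P[...,1]-g[1])<.032)&(P[...,2]>.021)&(P[...,2]<.04)
        m=cv2.morphologyEx(m.astype(np.uint8),cv2.MORPH_CLOSE,np.ones((3,3)))
        q=cv2.convexHull(max(cv2.findContours(m,0,1)[0],key=cv2.contourArea)).reshape(-1,2);W=plane(c,q,.03)[:,:2]
        s=least_squares(lambda p:np.hypot(*(W-p[:2]).T)-p[2],[*g,.023],loss='soft_l1',f_scale=.002)
        print(T,s.x.round(4),np.sqrt(np.mean(s.fun**2)).round(4),len(q))
E
```

```text
t 9.43 tcp [ 0.5049 -0.3189  0.2207] yaw 0.292 tilt [-0.001  0.001] -> row [-0.0282  0.0517  0.1752] turn 0.000 w 0.0657 F [ 0.7  0.4 -1.1]
top0 [0.5087 0.2015 0.0228] 0.0003 19
top0 [0.5304 0.2829 0.0232] 0.0005 17
top0 [0.5523 0.3643 0.0236] 0.0005 14
scene0 [0.5125 0.2016 0.0249] 0.0014 14
scene0 [0.5334 0.2838 0.0245] 0.0011 16
scene0 [0.5557 0.3659 0.0246] 0.0015 18
```

```bash
python3 -m inch '[[[-0.01,0.02,0.02,0],[-0.022,0.042,0.05,0],[-0.028,0.0515,0.085,0],[-0.028,0.0515,0.12,0],[-0.028,0.0515,0.148,0],[-0.028,0.0515,0.166,0],[-0.028,0.0515,0.175,0],[-0.028,0.0515,0.175,0]]]' && python3 -c "
from h import *
go(.4926,-.3763,.0455)
c=cap('wrist','w4')"
```

```text
t: 10.42
tcp_pos: [0.4931, -0.377, 0.0465]
ee_rot: [-3.108, -0.457, 0.0]
ft_force: [-0.1, -0.4, -0.4]
width: 0.0659
t 10.43 tcp [ 0.4931 -0.377   0.0465] yaw 0.292 tilt [-0.  0.] -> row [-0.0002 -0.0008  0.001 ] turn 0.000 w 0.0659 F [-0.1 -0.4 -0.4]
```

View pics/w4.png

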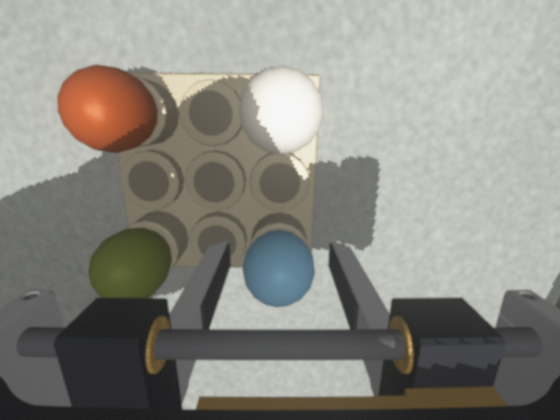

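```bash
python3 -m inch '[[[0,0,0.001,0],[0,0,0.001,0],[0,0,0.001,0],[0,0,0.001,0],[0,0,0.001,0]]]' 0.3 12 && python3 -m inch '[[[0,0,-0.005,0],[0,0,-0.02,0],[0,0,-0.05,0],[0,0,-0.085,0],[0,0,-0.12,0],[0,0,-0.15,0],[0,0,-0.165,0],[0,0,-0.165,0]]]';python3 -c "
from h import *
go(.5184,-.0153,.21)"
```

```text
t: 11.1
tcp_pos: [0.4931, -0.3769, 0.0459]
ee_rot: [3.108, 0.457, 0.0]
ft_force: [-1.0, 2.6, 6.3]
width: 0.0434
t: 12.1
tcp_pos: [0.4931, -0.3772, 0.2113]
ee_rot: [3.107, 0.457, 0.001]
ft_force: [-0.7, 0.2, -1.6]
width: 0.0431
t 12.10 tcp [ 0.4931 -0.3772  0.2113] yaw 0.292 tilt [ 0.001 -0.001] -> row [ 0.1283 -0.3393  0.001 ] turn 0.000 w 0.0431 F [-0.7  0.2 -1.6]
```

```bash
python3 -m inch '[[[0.007,-0.018,0,0],[0.022,-0.058,0,0],[0.038,-0.102,0,0],[0.056,-0.148,0,0],[0.074,-0.194,0,0],[0.092,-0.24,0,0],[0.108,-0.285,0,0],[0.12,-0.318,0,0]]]' && python3 -m inch '[[[0.006,-0.015,0,0],[0.008,-0.021,0,0],[0.008,-0.021,0,0]]]';python3 - <<'E'
from h import *
go(.5184,-.0153,.1355)
c=cap('wrist','w5'); blob(c,(18,110,60),(38,255,255),.07)
E
```

```text
t: 13.1
tcp_pos: [0.5154, -0.035, 0.2095]
ee_rot: [-3.107, -0.459, 0.003]
ft_force: [0.4, -0.6, -0.4]
width: 0.0434
t: 13.48
tcp_pos: [0.5179, -0.0158, 0.2102]
ee_rot: [-3.108, -0.456, 0.001]
ft_force: [-0.5, 0.3, -1.0]
width: 0.0432
t 13.47 tcp [ 0.5179 -0.0158  0.2102] yaw 0.292 tilt [-0.001 -0.   ] -> row [ 0.0007 -0.0004  0.0747] turn 0.000 w 0.0432 F [-0.5  0.3 -1. ]
px [397.7 399.2] [ 21.5 147.9] ellipse-> [ 0.2939 -0.2554  0.07  ] circ mm 281.4 -253.2 diam 185.4
```

View pics/w5.png

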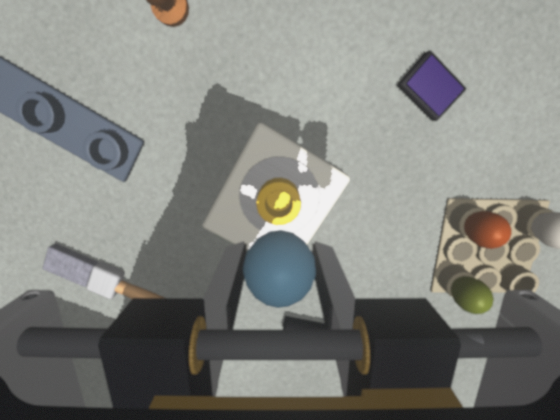

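```bash
python3 - <<'E'
from h import *
c=load('w5'); blob(c,(18,110,60),(38,255,255),.07,(245,170,315,240)); P=cloud(c)
b=P[175:232,250:308].reshape(-1,3); t=b[(b[:,2]>.064)&(b[:,2]<.077)]; print('rim',t.mean(0).round(4),t.min(0),t.max(0))
print(eggfit(c,(.518,-.015),z0=.2185))
for g in [(.5095,.2018),(.531,.2833)]:
    m=(np.hypot(P[...,0]-g[0],P[...,1]-g[1])<.032)&(P[...,2]>.022)&(P[...,2]<.04)
    m=cv2.morphologyEx(m.astype(np.uint8),cv2.MORPH_CLOSE,np.ones((5,5)))
    q=cv2.convexHull(max(cv2.findContours(m,0,1)[0],key=cv2.contourArea)).reshape(-1,2);W=plane(c,q,.03)[:,:2]
    s=least_squares(lambda p:np.hypot(*(W-p[:2]).T)-p[2],[*g,.023],loss='soft_l1',f_scale=.002);print(s.x.round(4),np.sqrt(np.mean(s.fun**2)).round(4))
E
```

```text
px [278.1 201.7] [42.7 45.2] ellipse-> [ 0.5186 -0.0142  0.07  ] circ mm 518.6 -14.3 diam 50.6
rim [ 0.518  -0.0153  0.0702] [ 0.49254105 -0.04010246  0.06400818] [0.54155106 0.00924    0.07276804]
(array([ 0.51717285, -0.01583823,  0.21854833]), 4578, np.float64(0.0040070865433623))
[0.5089 0.1997 0.0239] 0.0007
[0.5304 0.2808 0.0244] 0.0009
```

```bash
python3 -m inch '[[[0.001,-0.0005,0.01,0],[0.001,-0.0005,0.035,0],[0.001,-0.0005,0.06,0],[0.001,-0.0005,0.085,0],[0.001,-0.0005,0.104,0],[0.001,-0.0005,0.115,0],[0.001,-0.0005,0.12,0],[0.001,-0.0005,0.12,0]]]' && python3 -c "
from h import *
go(.5185,-.0148,.0858)
c=cap('wrist','w6')"
```

```text
t: 14.52
tcp_pos: [0.519, -0.0149, 0.0906]
ee_rot: [3.108, 0.456, 0.0]
ft_force: [0.5, 0.1, -0.3]
width: 0.0436
t 14.53 tcp [ 0.519  -0.0149  0.0906] yaw 0.292 tilt [ 0. -0.] -> row [-0.0004 -0.0002  0.0048] turn 0.000 w 0.0436 F [ 0.5  0.1 -0.3]
```

View pics/w6.png

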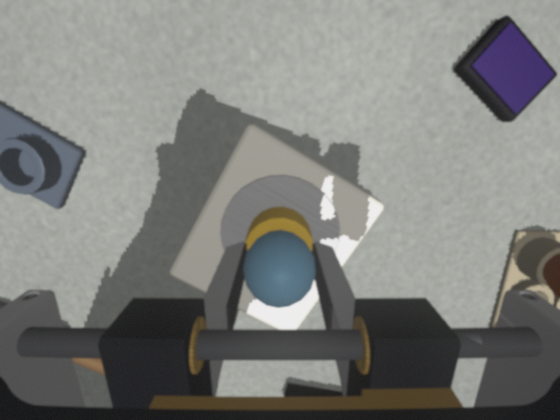

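Blue egg (280,268) is centred over the ring (279,225). Lower the last 4.5 mm slowly and check force before opening.

```bash
python3 -m inch '[[[0,0,0.0015,0],[0,0,0.003,0],[0,0,0.004,0],[0,0,0.0045,0],[0,0,0.0045,0]]]'; python3 -c "
from h import *
go(.5185,-.0148,.0858)"
```

```text
t: 15.2
tcp_pos: [0.5191, -0.0148, 0.0868]
ee_rot: [3.108, 0.457, 0.001]
ft_force: [-3.1, -0.7, 8.8]
width: 0.0434
t 15.20 tcp [ 0.5191 -0.0148  0.0868] yaw 0.292 tilt [ 0.001 -0.   ] -> row [-0.0006 -0.0002  0.001 ] turn 0.000 w 0.0434 F [-3.1 -0.7  8.8]
```

```bash
python3 -m inch '[[[-0.0005,0,-0.0008,0],[-0.0005,0,-0.0008,0]]]'; python3 -m inch '[[[0,0,0,0],[0,0,0,0],[0,0,0,0],[0,0,0,0],[0,0,0,0]]]' -0.4; python3 -m inch '[[[0,0,-0.01,0],[0,0,-0.03,0],[0,0,-0.06,0],[0,0,-0.09,0],[0,0,-0.115,0],[0,0,-0.125,0],[0,0,-0.125,0]]]'; python3 - <<'E'
from h import *
c=cap('wrist','w7');print(eggfit(c,(.5185,-.0148),z0=.0935)); go(.579,-.3517,.21)
E
```

```text
t: 15.45
tcp_pos: [0.5184, -0.0149, 0.0869]
ee_rot: [3.108, 0.457, 0.0]
ft_force: [-1.3, 0.3, 2.8]
width: 0.0433
t: 16.08
tcp_pos: [0.5184, -0.0149, 0.0868]
ee_rot: [-3.108, -0.457, 0.0]
ft_force: [0.4, 0.3, -0.3]
width: 0.0658
t: 16.95
tcp_pos: [0.5185, -0.0149, 0.2121]
ee_rot: [3.108, 0.457, 0.001]
ft_force: [-0.2, -0.5, -0.1]
width: 0.066
(array([ 0.51656494, -0.01565509,  0.094317  ]), 1351, np.float64(0.0004776586921408944))
t 17.00 tcp [ 0.5182 -0.0149  0.2113] yaw 0.292 tilt [-0.001  0.   ] -> row [-0.0386  0.3401  0.0013] turn 0.000 w 0.0657 F [-0.3  0.9 -0.9]
```

View pics/w7.png

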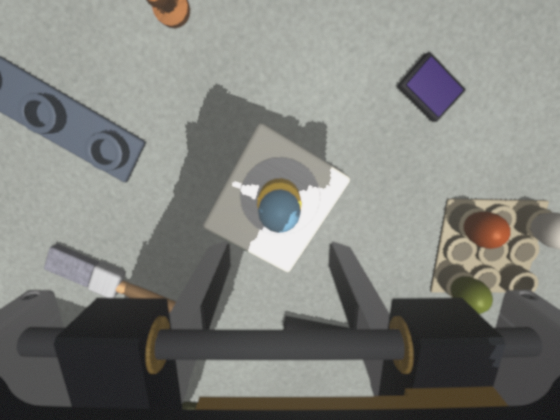

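```bash
python3 -m inch '[[[-0.002,0.02,0,0],[-0.007,0.065,0,0],[-0.013,0.115,0,0],[-0.019,0.165,0,0],[-0.025,0.215,0,0],[-0.03,0.265,0,0],[-0.035,0.31,0,0],[-0.0385,0.338,0,0]]]'; python3 -m inch '[[[0,0.002,0.01,0],[0,0.002,0.04,0],[0,0.002,0.07,0],[0,0.002,0.1,0],[0,0.002,0.1,0]]]';  python3 -c "
from h import *
go(.579,-.3517,.0455)
c=cap('wrist','w8');print(eggfit(c,(.579,-.3517)))"
```

```text
t: 18.0
tcp_pos: [0.5779, -0.3529, 0.2102]
ee_rot: [-3.108, -0.454, 0.002]
ft_force: [0.3, 0.3, 0.6]
width: 0.0658
t: 18.62
tcp_pos: [0.578, -0.3506, 0.1088]
ee_rot: [-3.104, -0.457, 0.006]
ft_force: [1.0, 0.0, 0.2]
width: 0.0657
t 18.62 tcp [ 0.578  -0.3506  0.1088] yaw 0.292 tilt [-0.004  0.003] -> row [0.0008 0.0016 0.0633] turn 0.000 w 0.0657 F [1.  0.  0.2]
(array([ 0.57881577, -0.35214856,  0.05405903]), 2132, np.float64(0.00044077121876180865))
```

```bash
python3 -m inch '[[[0.0008,0.0014,0.01,0],[0.0008,0.0014,0.03,0],[0.0008,0.0014,0.048,0],[0.0008,0.0014,0.059,0],[0.0008,0.0014,0.063,0],[0.0008,0.0014,0.063,0]]]';  python3 -c "
from h import *
go(.579,-.352,.0455)"
```

```text
t: 19.42
tcp_pos: [0.5806, -0.3528, 0.0489]
ee_rot: [3.108, 0.457, 0.0]
ft_force: [0.2, -1.0, -1.1]
width: 0.0659
t 19.43 tcp [ 0.5806 -0.3528  0.0489] yaw 0.292 tilt [ 0. -0.] -> row [-0.0013 -0.0012  0.0034] turn 0.000 w 0.0659 F [ 0.2 -1.  -1.1]
```

```bash
python3 -m inch '[[[-0.0013,-0.001,0.0015,0],[-0.0013,-0.001,0.003,0],[-0.0013,-0.001,0.003,0]]]';python3 -m inch '[[[0,0,0,0],[0,0,0,0],[0,0,0,0],[0,0,0,0],[0,0,0,0]]]' 0.3 12 && python3 -m inch '[[[0,0,-0.005,0],[0,0,-0.02,0],[0,0,-0.05,0],[0,0,-0.085,0],[0,0,-0.12,0],[0,0,-0.15,0],[0,0,-0.165,0],[0,0,-0.165,0]]]';python3 -c "
from h import *
go(.531,.2833,.21)"
```

```text
t: 19.8
tcp_pos: [0.579, -0.3521, 0.046]
ee_rot: [3.108, 0.457, 0.0]
ft_force: [-0.5, 0.0, 1.0]
width: 0.0661
t: 20.42
tcp_pos: [0.579, -0.3521, 0.0459]
ee_rot: [3.108, 0.457, 0.0]
ft_force: [-0.8, -0.3, 0.1]
width: 0.0433
t: 21.42
tcp_pos: [0.5791, -0.3522, 0.2118]
ee_rot: [3.107, 0.457, 0.002]
ft_force: [0.3, 0.5, -0.7]
width: 0.0436
t 21.43 tcp [ 0.5791 -0.3522  0.2118] yaw 0.292 tilt [ 0.001 -0.001] -> row [ 0.1367 -0.6225  0.0011] turn 0.000 w 0.0436 F [ 0.3  0.5 -0.7]
```

```bash
python3 -m inch '[[[0.004,-0.018,0,0],[0.013,-0.058,0,0],[0.023,-0.104,0,0],[0.033,-0.152,0,0],[0.044,-0.2,0,0],[0.054,-0.248,0,0],[0.065,-0.296,0,0],[0.075,-0.342,0,0]]]' && python3 -m inch '[[[0.01,-0.046,0,0],[0.02,-0.092,0,0],[0.03,-0.14,0,0],[0.041,-0.187,0,0],[0.05,-0.23,0,0],[0.057,-0.262,0,0],[0.062,-0.28,0,0],[0.062,-0.28,0,0]]]' && python3 -m inch '[[[0,0,0,0],[0,0,0,0]]]';python3 - <<'E'
from h import *
go(.531,.2833,.0455)
c=cap('wrist','w9'); P=cloud(c); print(eggfit(c,c['obs']['tcp_pos'][:2],z0=c['obs']['tcp_pos'][2]+.008))
for g in [(.509,.2),(.531,.282),(.553,.364)]:
    m=(np.hypot(P[...,0]-g[0],P[...,1]-g[1])<.032)&(P[...,2]>.022)&(P[...,2]<.04)
    m=cv2.morphologyEx(m.astype(np.uint8),cv2.MORPH_CLOSE,np.ones((5,5)))
    q=cv2.convexHull(max(cv2.findContours(m,0,1)[0],key=cv2.contourArea)).reshape(-1,2);W=plane(c,q,.03)[:,:2]
    s=least_squares(lambda p:np.hypot(*(W-p[:2]).T)-p[2],[*g,.023],loss='soft_l1',f_scale=.002);print(s.x.round(4),np.sqrt(np.mean(s.fun**2)).round(4))
E
```

```text
t: 22.42
tcp_pos: [0.5516, -0.0014, 0.2095]
ee_rot: [-3.108, -0.457, 0.003]
ft_force: [1.2, -1.0, -0.8]
width: 0.043
t: 23.42
tcp_pos: [0.531, 0.2833, 0.2099]
ee_rot: [3.108, 0.458, -0.002]
ft_force: [0.2, -0.9, -0.6]
width: 0.0432
t: 23.68
tcp_pos: [0.5315, 0.282, 0.2109]
ee_rot: [3.108, 0.455, 0.0]
ft_force: [0.3, -0.1, -0.6]
width: 0.0435
t 23.68 tcp [0.5315 0.282  0.2109] yaw 0.291 tilt [ 0. -0.] -> row [-1.000e-04 -1.400e-03  1.654e-01] turn 0.000 w 0.0435 F [ 0.3 -0.1 -0.6]
(array([0.53127588, 0.28207014, 0.21941606]), 4627, np.float64(0.0038503563240532158))
[0.5092 0.2031 0.0231] 0.0007
[0.5309 0.2836 0.0229] 0.0002
[0.5523 0.365  0.0227] 0.0004
```

View pics/w9.png

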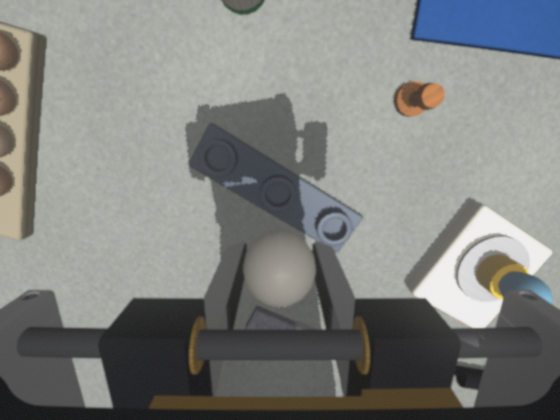

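```bash
python3 -m inch '[[[-0.0002,-0.0013,0.012,0],[-0.0002,-0.0013,0.045,0],[-0.0002,-0.0013,0.085,0],[-0.0002,-0.0013,0.12,0],[-0.0002,-0.0013,0.145,0],[-0.0002,-0.0013,0.157,0],[-0.0002,-0.0013,0.16,0],[-0.0002,-0.0013,0.16,0]]]' && python3 -c "
from h import *
go(.5309,.2832,.0459)"
```

```text
t: 24.72
tcp_pos: [0.531, 0.2843, 0.0515]
ee_rot: [-3.108, -0.457, -0.002]
ft_force: [0.4, 0.1, 0.3]
width: 0.0434
t 24.73 tcp [0.531  0.2843 0.0515] yaw 0.292 tilt [0.001 0.   ] -> row [-0.0004  0.001   0.0056] turn 0.000 w 0.0434 F [0.4 0.1 0.3]
```

```bash
python3 -m inch '[[[-0.0004,0.001,0.002,0],[-0.0004,0.001,0.0035,0],[-0.0004,0.001,0.0045,0],[-0.0004,0.001,0.005,0],[-0.0004,0.001,0.005,0]]]'; python3 -c "
from h import *
go(.5309,.2832,.0459)"
```

```text
t: 25.35
tcp_pos: [0.5307, 0.2833, 0.0461]
ee_rot: [-3.108, -0.457, -0.001]
ft_force: [-2.1, 0.5, 3.1]
width: 0.0433
t 25.35 tcp [0.5307 0.2833 0.0461] yaw 0.292 tilt [0. 0.] -> row [0.0002 0.0002 0.0002] turn 0.000 w 0.0433 F [-2.1  0.5  3.1]
```

```bash
python3 -m inch '[[[0,0,0,0],[0,0,0,0],[0,0,0,0],[0,0,0,0]]]' -0.4; python3 -m inch '[[[0,0,-0.01,0],[0,0,-0.035,0],[0,0,-0.07,0],[0,0,-0.11,0],[0,0,-0.145,0],[0,0,-0.165,0],[0,0,-0.165,0]]]'; python3 - <<'E'
from h import *
c=cap('wrist','w10');print(eggfit(c,(.531,.2833))); go(.5544,-.2655,.21)
E
```

```text
t: 25.85
tcp_pos: [0.5306, 0.2831, 0.0458]
ee_rot: [3.108, 0.457, -0.0]
ft_force: [-0.2, 0.7, -0.3]
width: 0.0657
t: 26.72
tcp_pos: [0.531, 0.2833, 0.2128]
ee_rot: [-3.107, -0.457, -0.005]
ft_force: [0.0, -0.2, -0.3]
width: 0.066
(array([0.52959479, 0.28355056, 0.05417003]), 1063, np.float64(0.00048235220209517254))
t 26.77 tcp [0.5306 0.2831 0.2112] yaw 0.292 tilt [0.001 0.   ] -> row [-0.135   0.5323  0.001 ] turn 0.000 w 0.0659 F [-0.4 -0.5 -0.5]
```

```bash
python3 -m inch '[[[-0.005,0.02,0,0],[-0.016,0.065,0,0],[-0.028,0.112,0,0],[-0.04,0.16,0,0],[-0.053,0.208,0,0],[-0.065,0.256,0,0],[-0.077,0.304,0,0],[-0.089,0.352,0,0]]]'; python3 -m inch '[[[-0.012,0.047,0,0],[-0.023,0.092,0,0],[-0.033,0.132,0,0],[-0.041,0.163,0,0],[-0.046,0.18,0,0],[-0.046,0.18,0.03,0],[-0.046,0.18,0.06,0],[-0.046,0.18,0.08,0]]]'; python3 -m inch '[[[0,0,0.01,0],[0,0,0.01,0]]]'; python3 -c "
from h import *
go(.5544,-.2655,.0455)
c=cap('wrist','w11');print(eggfit(c,(.5544,-.2655)))"
```

```text
t: 27.78
tcp_pos: [0.5455, -0.0822, 0.2099]
ee_rot: [-3.108, -0.456, 0.002]
ft_force: [0.7, -0.2, 0.3]
width: 0.0656
t: 28.78
tcp_pos: [0.5534, -0.2649, 0.1289]
ee_rot: [-3.107, -0.457, 0.003]
ft_force: [-0.4, -0.5, -0.2]
width: 0.0661
t: 29.02
tcp_pos: [0.554, -0.2651, 0.1205]
ee_rot: [-3.108, -0.457, 0.001]
ft_force: [-0.6, -0.1, 0.4]
width: 0.066
t 29.02 tcp [ 0.554  -0.2651  0.1205] yaw 0.292 tilt [-0.001  0.   ] -> row [0.0003 0.0005 0.075 ] turn 0.000 w 0.0660 F [-0.6 -0.1  0.4]
(array([ 0.55415721, -0.26559799,  0.0540674 ]), 1939, np.float64(0.0004619683526267444))
```

```bash
python3 -m inch '[[[0,0.0005,0.01,0],[0,0.0005,0.03,0],[0,0.0005,0.05,0],[0,0.0005,0.065,0],[0,0.0005,0.072,0],[0,0.0005,0.0745,0],[0,0.0005,0.0745,0],[0,0.0005,0.0745,0]]]'; python3 -m inch '[[[0,0,0,0],[0,0,0,0]]]'; python3 -c "
from h import *
go(.5542,-.2656,.0457)"
```

```text
t: 30.08
tcp_pos: [0.5547, -0.2658, 0.0469]
ee_rot: [3.108, 0.457, 0.001]
ft_force: [0.6, 1.0, -0.3]
width: 0.0657
t: 30.32
tcp_pos: [0.5545, -0.2658, 0.0465]
ee_rot: [3.108, 0.457, 0.0]
ft_force: [-0.7, -0.2, 0.1]
width: 0.0659
t 30.32 tcp [ 0.5545 -0.2658  0.0465] yaw 0.292 tilt [ 0. -0.] -> row [-0.0003 -0.0002  0.0008] turn 0.000 w 0.0659 F [-0.7 -0.2  0.1]
```

```bash
python3 -m inch '[[[0,0,0.0006,0],[0,0,0.0006,0],[0,0,0.0006,0],[0,0,0.0006,0],[0,0,0.0006,0]]]' 0.3 12 && python3 -m inch '[[[0,0,-0.005,0],[0,0,-0.02,0],[0,0,-0.05,0],[0,0,-0.085,0],[0,0,-0.12,0],[0,0,-0.15,0],[0,0,-0.165,0],[0,0,-0.165,0]]]';python3 -c "
from h import *
go(.5087,.2013,.21)"
```

```text
t: 30.95
tcp_pos: [0.5544, -0.2656, 0.0457]
ee_rot: [-3.108, -0.457, 0.0]
ft_force: [-0.3, 0.6, 0.3]
width: 0.0431
t: 31.95
tcp_pos: [0.5546, -0.2658, 0.2116]
ee_rot: [3.107, 0.457, 0.002]
ft_force: [-0.6, 0.9, 0.0]
width: 0.0433
t 31.95 tcp [ 0.5546 -0.2658  0.2116] yaw 0.292 tilt [ 0.001 -0.001] -> row [ 0.0904 -0.4606  0.0012] turn 0.000 w 0.0433 F [-0.6  0.9  0. ]
```

```bash
python3 -m inch '[[[0.004,-0.018,0,0],[0.012,-0.06,0,0],[0.021,-0.106,0,0],[0.03,-0.154,0,0],[0.04,-0.202,0,0],[0.049,-0.25,0,0],[0.058,-0.296,0,0],[0.067,-0.34,0,0]]]' && python3 -m inch '[[[0.008,-0.04,0,0],[0.015,-0.076,0,0],[0.02,-0.102,0,0],[0.023,-0.117,0,0],[0.0235,-0.12,0,0],[0.0235,-0.12,0,0],[0.0235,-0.12,0,0],[0.0235,-0.12,0,0]]]';python3 - <<'E'
from h import *
go(.5087,.2013,.0459)
c=cap('wrist','w12'); P=cloud(c)
for g in [(.509,.2015),(.553,.3646)]:
    m=(np.hypot(P[...,0]-g[0],P[...,1]-g[1])<.032)&(P[...,2]>.022)&(P[...,2]<.04)
    m=cv2.morphologyEx(m.astype(np.uint8),cv2.MORPH_CLOSE,np.ones((5,5)))
    q=cv2.convexHull(max(cv2.findContours(m,0,1)[0],key=cv2.contourArea)).reshape(-1,2);W=plane(c,q,.03)[:,:2]
    s=least_squares(lambda p:np.hypot(*(W-p[:2]).T)-p[2],[*g,.023],loss='soft_l1',f_scale=.002);print(s.x.round(4),np.sqrt(np.mean(s.fun**2)).round(4))
E
```

```text
t: 32.95
tcp_pos: [0.5194, 0.0816, 0.2096]
ee_rot: [-3.108, -0.458, 0.003]
ft_force: [-0.5, 0.2, -0.5]
width: 0.0436
t: 33.95
tcp_pos: [0.509, 0.2003, 0.2108]
ee_rot: [3.108, 0.455, 0.0]
ft_force: [0.1, 0.2, -0.3]
width: 0.0433
t 33.95 tcp [0.509  0.2003 0.2108] yaw 0.291 tilt [ 0. -0.] -> row [ 0.     -0.001   0.1649] turn 0.000 w 0.0433 F [ 0.1  0.2 -0.3]
[0.5091 0.2014 0.0229] 0.0002
[0.5521 0.3643 0.0233] 0.0005
```

```bash
python3 -m inch '[[[0,-0.001,0.012,0],[0,-0.001,0.045,0],[0,-0.001,0.085,0],[0,-0.001,0.12,0],[0,-0.001,0.145,0],[0,-0.001,0.157,0],[0,-0.001,0.16,0],[0,-0.001,0.16,0]]]' && python3 -c "
from h import *
go(.5088,.2013,.0459)"
```

```text
t: 35.0
tcp_pos: [0.5089, 0.2019, 0.0513]
ee_rot: [-3.108, -0.457, -0.001]
ft_force: [-0.2, 0.1, -0.6]
width: 0.0434
t 35.00 tcp [0.5089 0.2019 0.0513] yaw 0.292 tilt [0.001 0.   ] -> row [-0.0002  0.0006  0.0054] turn 0.000 w 0.0434 F [-0.2  0.1 -0.6]
```

```bash
python3 -m inch '[[[-0.0004,0.0006,0.002,0],[-0.0004,0.0006,0.0035,0],[-0.0004,0.0006,0.0045,0],[-0.0004,0.0006,0.005,0],[-0.0004,0.0006,0.005,0]]]'; python3 -c "
from h import *
go(.5088,.2013,.0459)"
```

```text
t: 35.62
tcp_pos: [0.5084, 0.2013, 0.0459]
ee_rot: [-3.108, -0.457, -0.0]
ft_force: [-1.1, 0.0, 0.1]
width: 0.0433
t 35.62 tcp [0.5084 0.2013 0.0459] yaw 0.292 tilt [0. 0.] -> row [ 0.0004  0.0001 -0.    ] turn 0.000 w 0.0433 F [-1.1  0.   0.1]
```

```bash
python3 -m inch '[[[0,0,0,0],[0,0,0,0],[0,0,0,0],[0,0,0,0]]]' -0.4; python3 -m inch '[[[0,0,-0.01,0],[0,0,-0.035,0],[0,0,-0.07,0],[0,0,-0.11,0],[0,0,-0.145,0],[0,0,-0.165,0],[0,0,-0.165,0]]]'; python3 - <<'E'
from h import *
c=cap('wrist','w13');print(eggfit(c,(.5088,.2013)),eggfit(c,(.5296,.2836))); go(.4676,-.2902,.21)
E
```

```text
t: 36.12
tcp_pos: [0.5083, 0.2011, 0.0457]
ee_rot: [3.108, 0.457, -0.0]
ft_force: [0.6, -0.4, 0.9]
width: 0.0654
t: 37.0
tcp_pos: [0.5088, 0.2013, 0.2126]
ee_rot: [-3.108, -0.457, -0.005]
ft_force: [-1.0, -0.5, -0.5]
width: 0.0661
(array([0.50815302, 0.20141922, 0.0542122 ]), 1062, np.float64(0.000507036559621474)) (array([0.5294855 , 0.28371101, 0.05405002]), 1172, np.float64(0.0005239478352448416))
t 37.05 tcp [0.5083 0.2011 0.211 ] yaw 0.292 tilt [0.001 0.   ] -> row [-0.1803  0.4589  0.0009] turn 0.000 w 0.0657 F [ 0.5  0.7 -1. ]
```

```bash
python3 -m inch '[[[-0.007,0.018,0,0],[-0.023,0.058,0,0],[-0.041,0.104,0,0],[-0.059,0.15,0,0],[-0.077,0.196,0,0],[-0.095,0.242,0,0],[-0.113,0.288,0,0],[-0.131,0.333,0,0]]]'; python3 -m inch '[[[-0.016,0.041,0,0],[-0.03,0.077,0,0],[-0.041,0.104,0,0],[-0.047,0.12,0,0],[-0.049,0.126,0.015,0],[-0.049,0.126,0.045,0],[-0.049,0.126,0.075,0],[-0.049,0.126,0.09,0]]]'; python3 -m inch '[[[0,0,0,0],[0,0,0,0]]]'; python3 -c "
from h import *
go(.4676,-.2902,.0457)
c=cap('wrist','w14');print(eggfit(c,(.4676,-.2902)))"
```

```text
t: 38.05
tcp_pos: [0.4773, -0.1578, 0.2099]
ee_rot: [-3.108, -0.456, 0.002]
ft_force: [0.3, 0.6, 0.2]
width: 0.0659
t: 39.05
tcp_pos: [0.4673, -0.2891, 0.1184]
ee_rot: [-3.106, -0.458, 0.003]
ft_force: [0.3, -0.9, 0.5]
width: 0.0655
t: 39.3
tcp_pos: [0.4684, -0.2903, 0.1217]
ee_rot: [3.107, 0.457, 0.002]
ft_force: [1.0, -0.2, -0.3]
width: 0.066
t 39.30 tcp [ 0.4684 -0.2903  0.1217] yaw 0.292 tilt [ 0.001 -0.001] -> row [-0.0008 -0.0004  0.076 ] turn 0.000 w 0.0660 F [ 1.  -0.2 -0.3]
(array([ 0.46765397, -0.2902333 ,  0.05407227]), 1928, np.float64(0.0004551441488232163))
```

```bash
python3 -m inch '[[[-0.0007,-0.0002,0.01,0],[-0.0007,-0.0002,0.03,0],[-0.0007,-0.0002,0.05,0],[-0.0007,-0.0002,0.065,0],[-0.0007,-0.0002,0.072,0],[-0.0007,-0.0002,0.0752,0],[-0.0007,-0.0002,0.0752,0],[-0.0007,-0.0002,0.0752,0]]]'; python3 -m inch '[[[0,0,0,0],[0,0,0,0]]]'; python3 -c "
from h import *
go(.4676,-.2902,.0457)"
```

```text
t: 40.35
tcp_pos: [0.4675, -0.2904, 0.046]
ee_rot: [3.108, 0.457, 0.001]
ft_force: [0.3, -0.3, 0.1]
width: 0.0655
t: 40.6
tcp_pos: [0.4673, -0.2903, 0.0457]
ee_rot: [3.108, 0.457, 0.0]
ft_force: [0.1, -0.0, -0.1]
width: 0.0655
t 40.60 tcp [ 0.4673 -0.2903  0.0457] yaw 0.292 tilt [ 0. -0.] -> row [0.0003 0.     0.    ] turn 0.000 w 0.0655 F [ 0.1 -0.  -0.1]
```

```bash
python3 -m inch '[[[0,0,0,0],[0,0,0,0],[0,0,0,0],[0,0,0,0],[0,0,0,0]]]' 0.3 12 && python3 -m inch '[[[0,0,-0.005,0],[0,0,-0.02,0],[0,0,-0.05,0],[0,0,-0.085,0],[0,0,-0.12,0],[0,0,-0.15,0],[0,0,-0.165,0],[0,0,-0.165,0]]]';python3 -c "
from h import *
go(.5522,.3646,.21)"
```

```text
t: 41.22
tcp_pos: [0.4672, -0.2902, 0.0455]
ee_rot: [-3.108, -0.457, 0.0]
ft_force: [-0.8, 0.3, -0.8]
width: 0.0433
t: 42.22
tcp_pos: [0.4674, -0.2904, 0.2113]
ee_rot: [3.107, 0.457, 0.002]
ft_force: [-0.3, 0.5, -1.6]
width: 0.0436
t 42.23 tcp [ 0.4674 -0.2904  0.2113] yaw 0.292 tilt [ 0.001 -0.001] -> row [ 0.2696 -0.6029  0.0009] turn 0.000 w 0.0436 F [-0.3  0.5 -1.6]
```

```bash
python3 -m inch '[[[0.007,-0.016,0,0],[0.024,-0.054,0,0],[0.043,-0.096,0,0],[0.063,-0.14,0,0],[0.083,-0.184,0,0],[0.103,-0.229,0,0],[0.122,-0.273,0,0],[0.142,-0.317,0,0]]]' && python3 -m inch '[[[0.02,-0.044,0,0],[0.039,-0.088,0,0],[0.059,-0.132,0,0],[0.078,-0.174,0,0],[0.095,-0.213,0,0],[0.11,-0.246,0,0],[0.121,-0.27,0,0],[0.127,-0.284,0,0]]]' && python3 -m inch '[[[0.0006,-0.0019,0,0],[0.0006,-0.0019,0,0],[0.0006,-0.0019,0,0],[0.0006,-0.0019,0,0]]]';python3 - <<'E'
from h import *
go(.5522,.3646,.0459)
c=cap('wrist','w15'); P=cloud(c)
for g in [(.553,.3646)]:
    m=(np.hypot(P[...,0]-g[0],P[...,1]-g[1])<.032)&(P[...,2]>.022)&(P[...,2]<.04)
    m=cv2.morphologyEx(m.astype(np.uint8),cv2.MORPH_CLOSE,np.ones((5,5)))
    q=cv2.convexHull(max(cv2.findContours(m,0,1)[0],key=cv2.contourArea)).reshape(-1,2);W=plane(c,q,.03)[:,:2]
    s=least_squares(lambda p:np.hypot(*(W-p[:2]).T)-p[2],[*g,.023],loss='soft_l1',f_scale=.002);print(s.x.round(4),np.sqrt(np.mean(s.fun**2)).round(4))
E
```

```text
t: 43.22
tcp_pos: [0.5111, 0.0567, 0.2095]
ee_rot: [-3.108, -0.457, 0.003]
ft_force: [0.6, 0.6, -0.3]
width: 0.0432
t: 44.22
tcp_pos: [0.5509, 0.3643, 0.2091]
ee_rot: [3.107, 0.459, -0.003]
ft_force: [-0.2, -0.1, 0.1]
width: 0.0433
t: 44.72
tcp_pos: [0.5522, 0.3642, 0.2108]
ee_rot: [-3.108, -0.456, -0.0]
ft_force: [-0.6, -0.0, -0.4]
width: 0.043
t 44.73 tcp [0.5522 0.3642 0.2108] yaw 0.291 tilt [0. 0.] -> row [ 1.000e-04 -4.000e-04  1.649e-01] turn 0.000 w 0.0430 F [-0.6 -0.  -0.4]
[0.5529 0.3657 0.0229] 0.0002
```

```bash
python3 -m inch '[[[0.0006,-0.0011,0.012,0],[0.0006,-0.0011,0.045,0],[0.0006,-0.0011,0.085,0],[0.0006,-0.0011,0.12,0],[0.0006,-0.0011,0.145,0],[0.0006,-0.0011,0.157,0],[0.0006,-0.0011,0.16,0],[0.0006,-0.0011,0.16,0]]]' && python3 -m inch '[[[0,0,0,0]]]' && python3 -c "
from h import *
go(.5525,.3654,.0459)"
```

```text
t: 45.78
tcp_pos: [0.5526, 0.3661, 0.0513]
ee_rot: [-3.108, -0.457, -0.002]
ft_force: [0.1, 0.5, 0.2]
width: 0.0432
t: 45.9
tcp_pos: [0.5527, 0.3662, 0.0516]
ee_rot: [-3.108, -0.457, -0.002]
ft_force: [0.1, 0.9, 0.3]
width: 0.043
t 45.90 tcp [0.5527 0.3662 0.0516] yaw 0.292 tilt [0.001 0.001] -> row [-0.0004  0.0007  0.0057] turn 0.000 w 0.0430 F [0.1 0.9 0.3]
```

```bash
python3 -m inch '[[[-0.0004,0.0007,0.002,0],[-0.0004,0.0007,0.0035,0],[-0.0004,0.0007,0.0047,0],[-0.0004,0.0007,0.0053,0],[-0.0004,0.0007,0.0053,0]]]'; python3 -c "
from h import *
go(.5525,.3654,.0459)"
```

```text
t: 46.52
tcp_pos: [0.5521, 0.3654, 0.0457]
ee_rot: [-3.108, -0.457, -0.001]
ft_force: [-2.6, 0.5, 4.7]
width: 0.0433
t 46.52 tcp [0.5521 0.3654 0.0457] yaw 0.292 tilt [0. 0.] -> row [ 0.0004  0.0001 -0.0002] turn 0.000 w 0.0433 F [-2.6  0.5  4.7]
```

```bash
python3 -m inch '[[[-0.0005,0,-0.0003,0],[-0.0005,0,-0.0003,0]]]'; python3 -m inch '[[[0,0,0,0],[0,0,0,0],[0,0,0,0],[0,0,0,0]]]' -0.4; python3 -m inch '[[[0,0,-0.01,0],[0,0,-0.035,0],[0,0,-0.07,0],[0,0,-0.11,0],[0,0,-0.145,0],[0,0,-0.175,0],[0,0,-0.175,0]]]'; python3 -m inch '[[[-0.02,0,0,0],[-0.05,0,0,0],[-0.08,0,0,0],[-0.11,0,0,0],[-0.13,0,0,0],[-0.13,0,0,0]]]'; python3 - <<'E'
from h import *
for T in ['top','scene']:
    c=cap(T,T+'9')
    for n,p,z in [('white',(.53,.2836),.0535),('brown',(.509,.2015),.0535),('olive',(.5525,.3655),.0535),('blue',(.518,-.015),.0935)]:
        q,k,e=eggfit(c,p,z0=z); print(T,n,q.round(4),k,e.round(4))
    blob(c,(22,130,90),(36,255,255),.07,(230,140,330,290) if T=='top' else (255,170,330,240))
a=load('top9')['img'][100:310,60:510];b=load('scene9')['img'][90:320,120:470]
cv2.imwrite('pics/final.png',np.vstack([cv2.resize(a,(640,298)),cv2.resize(b,(640,301),)])[:,:,::-1])
E
```

```text
t: 46.78
tcp_pos: [0.5517, 0.3652, 0.0457]
ee_rot: [-3.108, -0.457, -0.001]
ft_force: [-1.2, 2.6, 2.6]
width: 0.0434
t: 47.28
tcp_pos: [0.5516, 0.3649, 0.0454]
ee_rot: [3.108, 0.457, -0.0]
ft_force: [-0.5, -0.4, 0.3]
width: 0.0657
t: 48.15
tcp_pos: [0.5522, 0.3654, 0.2237]
ee_rot: [-3.106, -0.456, -0.007]
ft_force: [0.6, -0.4, 0.6]
width: 0.0657
t: 48.9
tcp_pos: [0.4264, 0.3274, 0.2203]
ee_rot: [3.108, 0.458, -0.001]
ft_force: [0.6, 0.1, 0.2]
width: 0.0662
top white [0.5302 0.2845 0.0546] 324 0.0011
top brown [0.5087 0.2024 0.0546] 328 0.0011
top olive [0.5523 0.3663 0.0545] 324 0.0012
top blue [ 0.5172 -0.0145  0.0946] 367 0.001Traceback (most recent call last):
  File "<stdin>", line 6, in <module>
  File "h.py", line 31, in blob
    q=cv2.convexHull(max(cv2.findContours(m,0,1)[0],key=cv2.contourArea)); e=cv2.fitEllipse(q)
                     ~~~^^^^^^^^^^^^^^^^^^^^^^^^^^^^^^^^^^^^^^^^^^^^^^^^
ValueError: max() iterable argument is empty
```

```bash
python3 - <<'E'
from h import *
c=cap('scene','scene9')
for n,p,z in [('white',(.53,.2836),.0535),('brown',(.509,.2015),.0535),('olive',(.5525,.3655),.0535),('blue',(.518,-.015),.0935)]:
    q,k,e=eggfit(c,p,z0=z); print(n,q.round(4),k,e.round(4))
for T,r in [('scene0',(290,260,340,305)),('scene9',(290,260,340,305))]: blob(load(T),(3,100,50),(16,255,255),.03,r)
for T in ('scene0','scene9'): blob(load(T),(115,60,30),(160,255,255),.017,(185,215,225,255))
a=load('top9')['img'][100:310,60:510];b=load('scene9')['img'][90:320,120:470]
cv2.imwrite('pics/final.png',np.vstack([cv2.resize(a,(640,298)),cv2.resize(b,(640,301))])[:,:,::-1])
E
```

```text
white [0.5287 0.2832 0.054 ] 220 0.0015
brown [0.5077 0.2014 0.0539] 199 0.0013
olive [0.5509 0.3658 0.0536] 257 0.0013
blue [ 0.5161 -0.016   0.0939] 177 0.0014
px [312.7 290.2] [14.  17.6] ellipse-> [0.6969 0.1668 0.03  ] circ mm 696.3 166.4 diam 39.7
px [312.7 290.2] [14.1 17.6] ellipse-> [0.6969 0.1669 0.03  ] circ mm 696.3 166.4 diam 39.7
px [204.2 233. ] [17.5 22.2] ellipse-> [ 0.6891 -0.1511  0.017 ] circ mm 689.6 -151.7 diam 63.8
px [204.1 232.9] [17.7 23.2] ellipse-> [ 0.6891 -0.1513  0.017 ] circ mm 689.6 -151.7 diam 63.8
```

View pics/final.png

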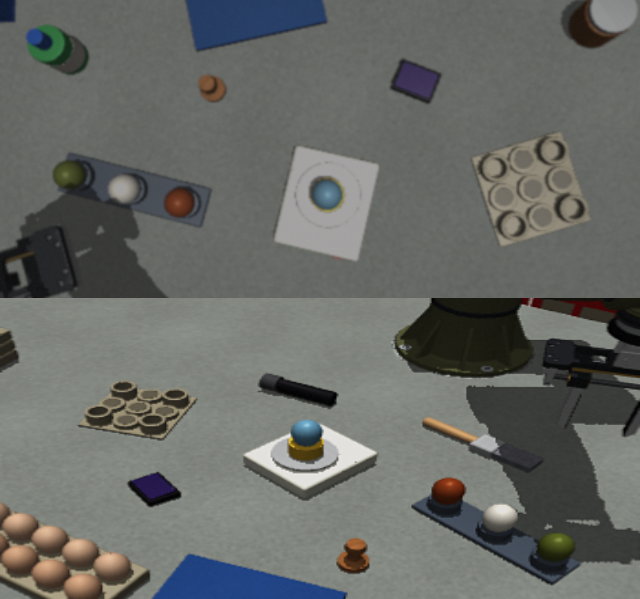

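```bash
python3 -m inch '[[[0,0,0,0],[0,0,0,0]]]'; python3 -c "
from rig import bot
print(bot.job_done())"
```

```text
t: 49.25
tcp_pos: [0.4275, 0.3276, 0.2202]
ee_rot: [3.108, 0.456, -0.001]
ft_force: [-0.2, 0.5, 0.1]
width: 0.0656
the job is handed in; nothing more can be done
None
```

I put the yellow ring mouth up in the middle of the scale's plate and stood the blue egg on it. I then stood white in the rack's middle cup, dark brown in the end cup towards the scale and olive-green in the end cup away from it. The job was handed in at about 49 s, with the gripper open and clear of everything.

- **Eggs:** In the last top and scene pictures all four look upright. Their fitted positions are within about 2.5 mm of the cup or plate centres. Fitted heights are within about 1 mm of what they should be.
- **Blue egg:** It sits 1–2 mm off the plate centre. That may be a slight lean or a small shift of the ring.
- **Stamp and ink pad:** In the scene picture both are unchanged to within about 0.2 mm.
- **Forces:** The largest reading I saw was about 9 N, while lowering the blue egg onto the ring.
- **Checks that failed or disagreed:**
  - The last colour check of the ring in the top picture found nothing, because the egg hides most of it. I checked the ring by eye instead; before the egg went on it measured within about 1 mm of the plate centre.
  - My first rough fits of the plate and rack cups differed by 3–6 mm between cameras. I replaced the plate fit with one on which all three cameras agreed to 0.5 mm, and refitted the rack cups with the wrist camera above the rack.

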